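# Dark-zero a filter photometer by clicking its filter wheel to the blank

### The job

Zero the bench photometer dark: with a fingertip on its edge, flick the filter wheel round click by click until the solid blank plug is clicked into place in the light beam, at the bottom of the wheel, and take the finger away. Only then press the round zero key all the way down and let it come up again. Nothing is to be gripped or lifted: leave the sample tube in its well, the photometer where it stands, and the things round it alone.

Things in the scene. Friction and masses are not known exactly. Their poses are not given: they have to be found in the camera images.
- photometer: Low white instrument, 210 (x) by 230 (y) mm, deck 34 mm high, about 3 kg, loose on rubber feet. Origin: centre of its underside; x points to its back (away from the robot), y to its left; turned by up to 0.3 rad. Left, along y = 35 mm: detector and tube holder (x -92 to -4, up to z 84), wheel (x 15), grey lamp (x 55 to 101, up to z 110). Right: tilted display (up to z 60), and in front of it the key.
- filter_wheel (a joint): Angle (rad) of the wheel about its axle, along the photometer's x. Clicks: it rests at every multiple of pi/3, and turns both ways without end; 0 or a whole turn: the blank is in the beam. Growing values move its top to the photometer's right (-y). At rest one lobe stands straight up, one filter place straight down in the beam. Starts -4 to -2 clicks from 0.
- wheel_hub (a point): Centre of the upright wheel, 102 mm above the worktop: aluminium plate 10 mm thick, six filter places at 33 mm radius, outside each a finger lobe 12 mm wide with its nose at 62 mm; the rim between lobes is at 46 mm. About 3 N on a lobe overcomes the click; pushed past half a click (30 degrees) it goes on to the next rest once the finger is out of its way, let go sooner it falls back.
- blank (a point): Centre of the front face of the blank, which turns with the wheel: the one of the six places that is closed by a solid aluminium plug with a raised flat boss 21 mm across. The other five are glass filters in dark rings.
- beam (a point): Fixed point of the light beam, 33 mm straight below the hub and 10 mm in front of the plate's middle. The blank is in the beam when blank lies on it.
- zero_key (a joint): Travel (m) of the zero key, 0 up to 0.006 fully down; a spring returns it. About 1.5 N starts it and 4.5 N takes it fully down.
- zero_key_top (a point): Centre of the top of the zero key, the only round key: a grey cap 24 mm across in a black collar at the front right of the deck, its top 52 mm above the worktop. It is pressed straight down.
- sample_tube: Capped sample tube, 16 mm across and 84 mm tall, standing loose in the well of the tube holder 41 mm in front of the wheel's plate, its cap at 122 mm above the worktop. Origin: its lower end, at 38 mm above the photometer's underside. Stays in its well.
- teal_box: Bystander: teal and white carton, 95 x 125 x 48 mm, right of the photometer. Origin: centre of its underside.
- tube_rack: Bystander: grey tube rack, 62 x 180 x 56 mm, with two capped tubes in it, farther right. Origin: centre of its underside.
- white_box: Bystander: flat white carton, 90 x 125 x 27 mm, behind the photometer. Origin: centre of its underside.
- reader: Bystander: small black code reader, 37 x 62 x 30 mm, lying front left. Origin: centre of its underside.

How it is judged (in metres and radians):
On the way, in this order (a step that is already met when the one before it is completed fails the run):
1. the blank is clicked into the beam and the wheel is left alone, at rest (distance between blank and beam below 0.0035 m and velocity of joint filter_wheel between -0.1 and 0.1 rad/s and contact force between the fingers and filter_wheel below 0.2 N), for 0.2 s.
2. the zero key is pressed down (at least 4.5 of its 6 mm) with the blank in the beam (value of joint zero_key above 0.0045 m and distance between blank and beam below 0.0035 m), for 0.1 s.
At the end, for the whole second after the job is handed in: The blank rests in the beam (blank within 3.5 mm of beam) with the wheel at rest, the zero key is up again (under 1.5 mm down), the photometer stands level within 20 mm of its start, the sample tube is seated in its well, and each bystander is within 20 mm of its start (distance between blank and beam below 0.0035 m and velocity of joint filter_wheel between -0.05 and 0.05 rad/s and value of joint zero_key below 0.0015 m and distance of each of photometer, teal_box, tube_rack, white_box, reader from where it was at the start of the episode below 0.02 m and angle between photometer's own z axis and vertical below 0.03 rad and z of sample_tube in the frame of photometer below 0.043 m and angle between sample_tube's own z axis and vertical below 0.2 rad); the robot touches nothing.
It fails at once if the zero key is pressed (3 mm or more) with anything but the blank in the beam (value of joint zero_key above 0.003 m and distance between blank and beam above 0.006 m).
It fails at once if the wheel is gripped or forced: more than 30 N between the fingers and the wheel (contact force between the fingers and filter_wheel above 30 N).
It fails at once if the photometer is lifted, tipped (more than 0.06 rad) or shoved (more than 20 mm) (height (world z) of photometer above 0.008 m or angle between photometer's own z axis and vertical above 0.06 rad or distance of photometer from where it was at the start of the episode above 0.02 m).
It fails at once if the sample tube is lifted in its well by more than 5 mm (z of sample_tube in the frame of photometer above 0.043 m).
It fails at once if a bystander is lifted or moved by more than 20 mm (distance of any of teal_box, tube_rack, white_box, reader from where it was at the start of the episode above 0.02 m).
It also fails if it takes over 48 s, if anything falls off the work surface, if the arm or the gripper's body presses on something with over 40 N, if the wrist force passes 120 N, or if a joint passes its speed limit or range.

### The arm

A 7-joint arm with a two-finger parallel gripper is mounted at the origin on a cart in front of the work surface, level with it; the furniture and walls round the work are solid. World frame = base frame: x ahead of the robot, y to its left, z up, the work surface at z = 0. Lengths are in mm, angles in rad, forces in N, time in s.
With the tool pointing down it reaches from about 400 to 875 mm from the base axis. Payload 4.4 kg.
Tool frame: the origin (TCP) lies at the very end of the fingers, on their centre line; the grasp point (between the pads) lies 19 mm behind it (ctrl.pinch_z is the z of the grasp point in the tool frame, in mm); z points along the fingers, x is the direction in which the jaws open and shut, and the axes are right-handed (so a half turn about z gives the same grasp; the last joint's range is limited). The gripper opens to 85 mm and grips with 20 to 120 N. Pads are 22 mm wide; open, the fingers measure 114 mm over their backs; the gripper's body (76 mm by 85 mm) begins 54 mm behind the grasp point. The pads swing forward as they close: fully open they stand 13 mm farther back than shut.
Start: joints at [1.095, 0.628, 0.038, 1.517, -0.027, 0.996, -0.02], TCP at [259.005, -596.183, 231.313] pointing down, gripper open.
Joint ranges: [-3.06, 3.06], [-0.37, 2.12], [-1.25, 1.32], [0.18, 2.47], [-1.1, 4.24], [0.23, 1.98], [-2.94, 2.94]. Speed limits (rad/s): [2.57, 2.57, 3.14, 3.14, 3.14, 3.14, 3.14].

### API

Orientations are given as [roll, pitch, yaw] about the fixed x, y, z axes, in that order (R = Rz(yaw) Ry(pitch) Rx(roll)).
In Python, from cell import sensors, get_image, order, ctrl gives the robot as it stands.
- The arm moves only by the tool arm_command, never from a script. Its argument "rows" is a list that holds one entry, the list of rows, each a list of 6 numbers: the shift along the tool's x, y, z in mm, then the turn, a rotation vector about the tool's x, y, z in degrees. A call has 1 to 20 rows; each row is the pose to reach, as a shift and turn from the pose commanded when the call began, along the tool's axes at that moment; what a row does not reach only later rows make up. A row lasts 1/12 s, in which the tool goes at most 41.7 mm and 7.16 degrees, less where a joint would pass 70% of its speed; a pose out of reach is approached as far as the arm can. A call with a gripper value outside its range is refused whole. "claw" is the opening, from -1 (shut) to 1 (fully open), set as the call begins (left out, the last holds). The fingers move at their own pace and stop on an object; the grip force is fixed at half the most. Time passes only in rows, so rows that repeat a pose let the fingers close. It gives the time, the measured TCP pose, the force and the opening at its end, in the units of the state.
- sensors.read_state(): the state, without advancing time (a new reading comes with each control period).
- get_image(name): name is "scene" or "top" or "wrist"; returns a dict with "pixels" (420x560x3 uint8, red, green, blue), "z_map" (420x560 float32, mm along the optical axis (not along the pixel's ray), 0 where there is no reading), "K" (3x3 intrinsics, pixels), "pose" (4x4, takes a point from camera to world coordinates). Camera axes: x right, y up, looking along -z (the intrinsics and any distortion apply to the point x, -y, -z); pixel columns grow to the right and rows downward; lengths in mm; the calibration is good to about 2 mm. A picture is of the moment at which its call begins.
- order.finish_job(): hands the job in, once; it reports no verdict.
The state is a dict: "clock": time; "qpos": joint angles; "qd": joint speeds; "tau": joint torques, N m; "eef_pos": TCP position; "tool_rot": TCP orientation; "force": force on the tool from outside, world axes, zero at the start; "torque": the same for the moment, N m; "width": finger opening in mm.
Only numpy, scipy, OpenCV 4.12 (cv2) and the standard library are available. Lean on these libraries where they do the work, as an engineer would, in place of code of your own. Each camera call takes 0.05 s, during which the arm holds its last target.

## Working session

There is one attempt and no reset: what is moved stays moved. The work goes in short steps, Python scripts to look and compute and a tool call to move; the robot and the scene stay as the last step left them, time stands still between calls to the robot, and variables do not carry over. Pictures are saved under pics/ and viewed, and the job is handed in when it is done.

Besides the shell and the picture viewer there is one more tool, called as name(argument=value, ...), one argument or row to a line, values as JSON. arm_command: Moves the arm, as the interface text tells. Its arguments: {"type":"object","properties":{"rows":{"type":"array","items":{"type":"array","items":{"type":"array","items":{"type":"number"}}}},"claw":{"type":"number"}},"required":["rows"]}

```bash
ls; mkdir -p pics; cat > h.py <<'E'
import numpy as np, cv2
from cell import sensors, get_image, order, ctrl
def save(name,fn):
    im=get_image(name); cv2.imwrite('pics/'+fn+'.png',im['pixels'][:,:,::-1]); np.savez('pics/'+fn+'.npz',**im); return im
def ray(im,u,v):
    K=im['K'];T=im['pose']
    d=np.array([(u-K[0,2])/K[0,0],-(v-K[1,2])/K[1,1],-1.0])
    return T[:3,3],T[:3,:3]@d
def pix(im,u,v):  # by depth
    o,d=ray(im,u,v); return o+d*im['z_map'][int(round(v)),int(round(u))]
def plane(im,u,v,z):
    o,d=ray(im,u,v); return o+d*(z-o[2])/d[2]
E
python3 - <<'E'
from h import *
s=sensors.read_state();print(s)
for n in ['scene','top','wrist']:
    im=save(n,n+'0');print(n,im['K'].round(1).tolist(),im['pose'].round(3).tolist(),[k for k in im])
E
```

```text
pics
{'clock': 0.0, 'qpos': array([ 1.09519368,  0.62933973,  0.03841805,  1.51838409, -0.02700493,
        0.9962956 , -0.02001571]), 'qd': array([ 1.12045283e-04, -3.55350638e-06,  8.23561370e-04,  1.14209478e-03,
        5.37927590e-04, -7.61668906e-05, -7.71367170e-04]), 'tau': array([-3.37843985e-04, -5.63405442e+01,  1.22632205e+00, -1.93444473e+01,
        1.09967461e-02,  1.05367927e-02, -1.54684500e-05]), 'eef_pos': array([ 258.76655489, -595.58146718,  230.38765222]), 'tool_rot': array([ 3.14158557e+00,  1.90960729e-03, -1.16099311e+00]), 'force': array([ 0.11233706, -0.8065166 , -0.02215281]), 'torque': array([ 0.02745071, -0.01340452, -0.01033784]), 'width': 85.3711700079741}
scene [[535.9, 0.0, 271.0], [0.0, 535.9, 211.1], [0.0, 0.0, 1.0]] [[-0.483, 0.504, -0.716, -510.775], [-0.876, -0.265, 0.403, 650.764], [0.014, 0.822, 0.57, 961.588], [0.0, 0.0, 0.0, 1.0]] ['pixels', 'z_map', 'K', 'pose']
top [[502.2, 0.0, 278.1], [0.0, 502.2, 208.1], [0.0, 0.0, 1.0]] [[0.011, 0.983, -0.184, 278.417], [-1.0, 0.015, 0.017, 64.176], [0.02, 0.184, 0.983, 1716.715], [0.0, 0.0, 0.0, 1.0]] ['pixels', 'z_map', 'K', 'pose']
wrist [[348.0, 0.0, 276.0], [0.0, 348.0, 210.2], [0.0, 0.0, 1.0]] [[0.398, 0.874, 0.279, 331.829], [-0.917, 0.38, 0.12, -564.229], [-0.001, -0.304, 0.953, 372.277], [0.0, 0.0, 0.0, 1.0]] ['pixels', 'z_map', 'K', 'pose']
```

View pics/scene0.png

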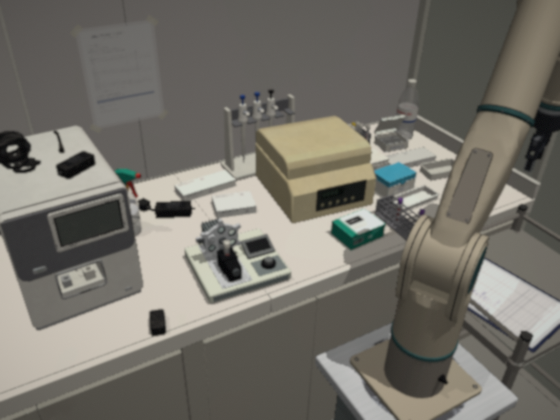

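View pics/top0.png

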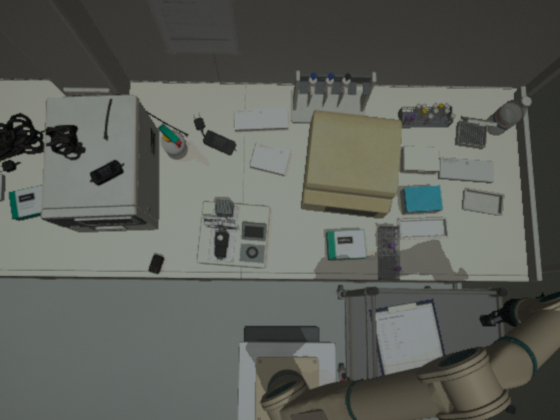

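View pics/wrist0.png

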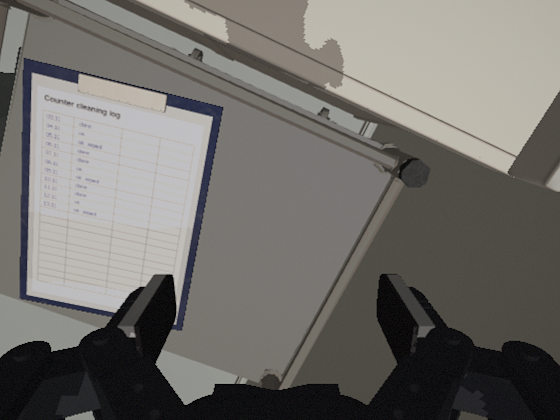

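The photometer is at about (234,235) in the top view and (240,258) in the scene view. I'll zoom in on both.

```bash
python3 - <<'E'
from h import *
class L(dict):pass
t=dict(np.load('pics/top0.npz'));s=dict(np.load('pics/scene0.npz'))
def crop(im,x0,x1,y0,y1,k,fn):
    c=im['pixels'][y0:y1,x0:x1,::-1]; c=cv2.resize(c,None,fx=k,fy=k,interpolation=cv2.INTER_CUBIC);c=np.clip(c*1.6,0,255).astype('uint8')
    cv2.imwrite('pics/'+fn+'.png',c)
crop(t,185,285,185,280,6,'topc0'); crop(s,175,300,205,305,6,'scenec0')
for u,v in [(204,202),(270,207),(266,268),(198,263),(252,252),(220,225)]:
    print(u,v,pix(t,u,v).round(1),plane(t,u,v,34).round(1))
E
```

```text
204 202 [611.  287.5  35. ] [611.2 287.6  34. ]
270 207 [605.2  62.5  -8.1] [597.2  62.5  34. ]
266 268 [392.2  73.1   1.1] [390.1  72.9  34. ]
198 263 [ 4.064e+02  3.044e+02 -4.000e-01] [403.8 299.6  34. ]
252 252 [440.7 119.9  55.6] [442.8 120.7  34. ]
220 225 [515.5 219.3 148.3] [532.8 230.6  34. ]
```

View pics/topc0.png

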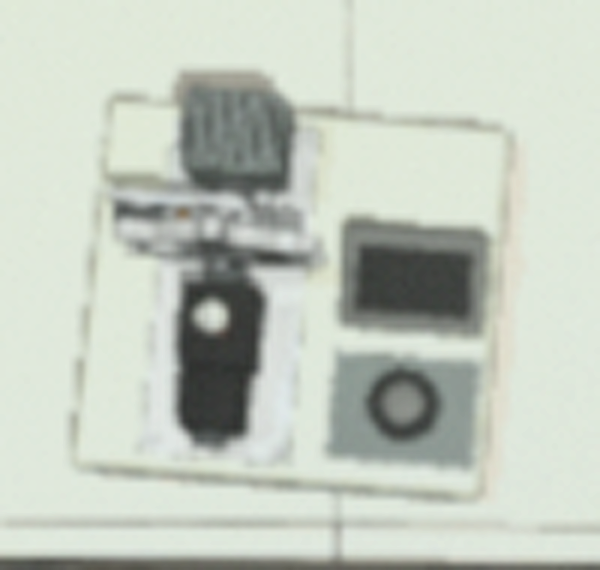

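View pics/scenec0.png

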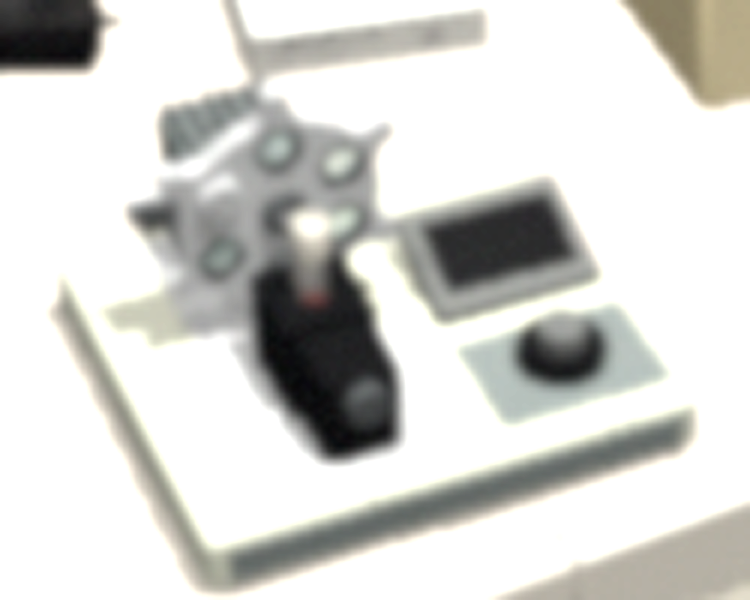

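```bash
python3 - <<'E'
from h import *
t=dict(np.load('pics/top0.npz'));s=dict(np.load('pics/scene0.npz'))
k=6;x0,y0=185,185
c=lambda a,b:((a-k/2+.5)/k+x0,(b-k/2+.5)/k+y0)
for nm,a,b,z in [('BL',110,96,34),('BR',512,127,34),('FR',485,497,34),('FL',75,465,34),('key',403,405,52),('cap',212,315,122)]:
    print(nm,c(a,b),plane(t,*c(a,b),z).round(1))
# scene
c2=lambda a,b:((a-2.5)/k+175,(b-2.5)/k+205)
for nm,a,b,z in [('key',567,330,52),('cap',310,222,122),('FR',690,408,34),('FL',215,552,34),('BL',65,285,34)]:
    p=c2(a,b);print('S',nm,p,plane(s,*p,z).round(1))
# max height map from top
H=[]
for v in range(60,285,3):
    for u in range(160,540,3):
        if t['z_map'][v,u]>0:H.append(pix(t,u,v))
H=np.array(H)
for y in range(-600,401,100):
    print(y,[int(max([0]+list(H[(abs(H[:,0]-x)<25)&(abs(H[:,1]-y)<50),2]))) for x in range(300,951,50)])
E
```

```text
BL (202.91666666666666, 200.58333333333334) [616.1 291.5  34. ]
BR (269.9166666666667, 205.75) [601.5  62.9  34. ]
FR (265.4166666666667, 267.4166666666667) [392.   74.9  34. ]
FL (197.08333333333334, 262.0833333333333) [406.8 302.8  34. ]
key (251.75, 252.08333333333331) [440.8 120.9  52. ]
cap (219.91666666666666, 237.08333333333334) [480.5 220.9 122. ]
S key (269.0833333333333, 259.5833333333333) [438.1 119.5  52. ]
S cap (226.25, 241.58333333333334) [478.2 222.3 122. ]
S FR (289.5833333333333, 272.5833333333333) [385.7  87.   34. ]
S FL (210.41666666666666, 296.5833333333333) [400.5 304.6  34. ]
S BL (185.41666666666666, 252.08333333333334) [591.6 295.3  34. ]
-600 [0, 6, 7, 7, 6, 12, 32, 34, 31, 29, 33, 31, 118, 58]
-500 [0, 5, 11, 11, 27, 28, 76, 74, 34, 56, 57, 7, 100, 94]
-400 [0, 56, 93, 55, 33, 31, 76, 77, 6, 54, 54, 183, 88, 91]
-300 [0, 62, 56, 97, 55, 113, 201, 210, 212, 210, 212, 209, 0, 236]
-200 [0, 5, 55, 55, 57, 94, 189, 213, 213, 212, 210, 210, 190, 285]
-100 [0, 2, 6, 54, 52, 6, 139, 211, 211, 209, 208, 211, 186, 285]
0 [0, 6, 6, 7, 8, 9, 127, 133, 37, 31, 38, 7, 32, 236]
100 [0, 8, 52, 56, 63, 64, 37, 8, 6, 33, 32, 7, 31, 32]
200 [0, 9, 80, 118, 163, 147, 116, 6, 6, 5, 41, 37, 32, 29]
300 [0, 2, 35, 40, 122, 139, 37, 7, 7, 195, 35, 39, 35, 17]
400 [0, 8, 30, 8, 7, 7, 5, 6, 9, 209, 215, 120, 21, 9]
```

arm_command(
  rows=[
    [[-60,-75,-40,0,0,-20],[-120,-150,-80,0,0,-40],[-180,-220,-90,0,0,-60],[-249,-295,-90,0,0,-76],[-249,-295,-90,0,0,-76],[-249,-295,-90,0,0,-76],[-249,-295,-90,0,0,-76],[-249,-295,-90,0,0,-76],[-249,-295,-90,0,0,-76],[-249,-295,-90,0,0,-76],[-249,-295,-90,0,0,-76],[-249,-295,-90,0,0,-76],[-249,-295,-90,0,0,-76]],
  ],
  claw=-1,
)

```text
clock: 1.23
eef_pos: [429.9, -250.7, 321.1]
tool_rot: [3.141, 0.001, 0.163]
force: [0.5, -1.1, -0.1]
width: -0.0
```

arm_command(
  rows=[
    [[10,-40,0,0,0,-7],[20,-80,0,0,0,-14],[30,-120,0,0,0,-21],[40,-160,0,0,0,-28],[50,-200,0,0,0,-35],[60,-240,0,0,0,-42],[70,-280,0,0,0,-49],[80,-320,0,0,0,-56],[90,-360,10,0,0,-63],[100,-400,20,0,0,-70],[110,-430,40,0,0,-77],[110,-456,50,0,0,-77],[110,-456,50,0,0,-77],[110,-456,50,0,0,-77],[110,-456,50,0,0,-77]],
  ],
)

```text
clock: 2.48
eef_pos: [464.4, 215.8, 270.9]
tool_rot: [-3.141, 0.002, 1.506]
force: [-0.0, -0.2, 0.6]
width: 0.3
```

```bash
python3 - <<'E'
from h import *
s=sensors.read_state();print(s['qpos'].round(3),s['eef_pos'],s['tool_rot'])
im=save('wrist','w1')
E
```

```text
[ 0.04   0.473 -0.774  1.831  0.39   0.997  0.61 ] [464.36978017 215.75630403 270.94324754] [-3.14118277e+00  1.73628560e-03  1.50564128e+00]
```

View pics/w1.png

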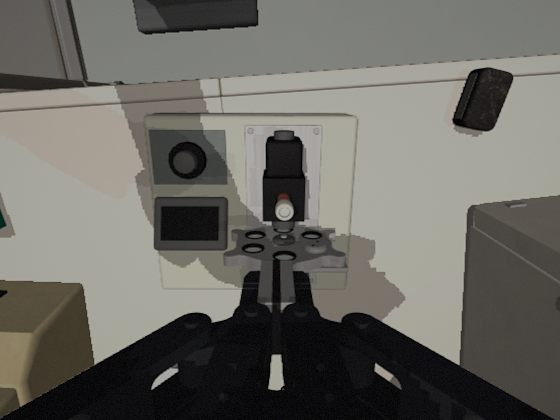

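The wheel hub is near (284,240), the key near (187,160), and the solid plug near (317,246), which is the upper-left place. I'll tilt the tool to get a clearer view of the wheel face.

arm_command(
  rows=[
    [[0,-5,0,-7,0,0],[0,-10,10,-14,0,0],[0,-10,20,-21,0,0],[0,-10,30,-25,0,0],[0,-10,30,-25,0,0]],
  ],
)

```text
clock: 2.95
eef_pos: [453.3, 216.0, 241.7]
tool_rot: [2.702, 0.0, 1.507]
force: [-0.2, -0.4, 1.1]
width: 0.5
```

```bash
python3 - <<'E'
from h import *
s=sensors.read_state();print(s['qpos'].round(3),s['eef_pos'],s['tool_rot'])
im=save('wrist','w2')
E
```

```text
[-0.322  0.319 -0.497  2.235  1.036  0.557 -0.153] [453.25747811 215.99350285 241.66620246] [2.70166624e+00 4.22045359e-04 1.50688035e+00]
```

View pics/w2.png

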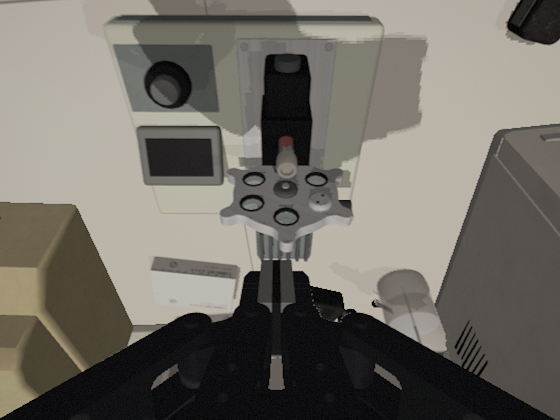

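```bash
python3 - <<'E'
from h import *
im=dict(np.load('pics/w2.npz'))
im1=dict(np.load('pics/w1.npz'))
k=5
c=im['pixels'][140:290,205:365,::-1];cv2.imwrite('pics/w2c.png',np.clip(cv2.resize(c,None,fx=k,fy=k,interpolation=cv2.INTER_CUBIC)[:600]*1.3,0,255).astype('uint8'))
for n,u,v in [('hub',285,187),('blank',319,200),('topf',287,216),('lobetop',287,235),('noseTop',287,243),('Lobe-60',228,215),('lobe+60',345,214),('key',167,85),('cap',288,168),('tip',276,263),('deck',225,100),('collar',149,85),('plate',120,85)]:
    print(n,pix(im,u,v).round(1))
print(pix(im1,187,160),pix(im1,170,160),pix(im1,158,140))
E
```

```text
hub [514.  220.5 103.2]
blank [516.  248.3 119.9]
topf [523.3 221.2 129.7]
lobetop [519.5 220.8 154.5]
noseTop [519.6 220.6 162.7]
Lobe-60 [516.8 173.4 132.1]
lobe+60 [523.2 268.7 130.5]
key [437.9 127.4  56. ]
cap [482.9 224.  118.4]
tip [441.7 217.4 242.9]
deck [464.5 168.9  33.2]
collar [438.5 111.1  52.3]
plate [444.8  77.3  32.5]
[442.2086183  125.40107257  54.45509004] [442.56109639 104.65478948  44.37683477] [421.86428568  91.95219348  34.14628538]
```

View pics/w2c.png

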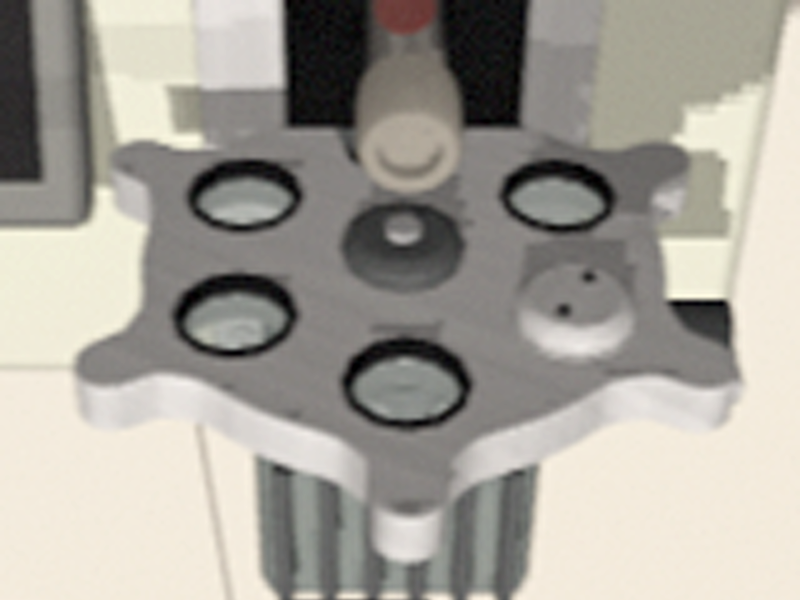

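The blank is confirmed at the upper left, so it needs two clicks with the top lobe pushed to +y. I'll bring the finger upright and to the right of the top lobe.

arm_command(
  rows=[
    [[-10,20,10,7,0,0],[-18,45,30,14,0,0],[-18,45,50,21,0,0],[-18,45,62,25,0,0],[-18,45,62,25,0,0],[-18,45,62,25,0,0]],
  ],
)

```text
clock: 3.5
eef_pos: [525.0, 192.0, 203.3]
tool_rot: [-3.139, -0.003, 1.497]
force: [0.6, 0.2, 0.4]
width: 0.0
```

```bash
python3 - <<'E'
from h import *
s=sensors.read_state();print(s['qpos'].round(3),s['eef_pos'],s['tool_rot'])
im=save('wrist','w3')
for u,v in [(276,262),(277,255),(287,255),(266,255)]: print(pix(im,u,v))
E
```

```text
[ 0.046  0.615 -0.696  1.792  0.481  0.912  0.635] [525.03130806 192.00218096 203.33101931] [-3.13857172e+00 -2.92516521e-03  1.49695202e+00]
[515.92458848 193.35012564 208.22542134]
[563.1196912  190.99270744  99.64388948]
[563.0669219  198.69122954 101.00350008]
[592.41956357 178.47876658  34.87535748]
```

View pics/w3.png

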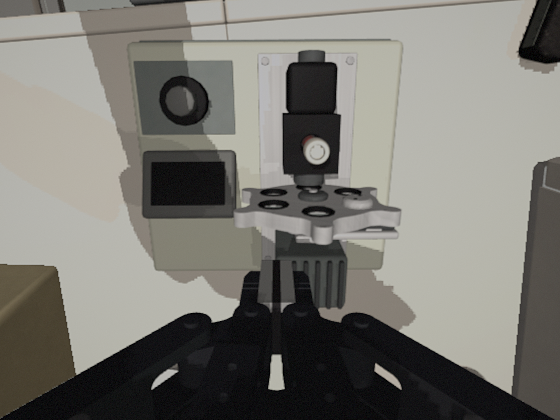

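arm_command(
  rows=[
    [[0,-4,20,0,0,0],[0,-4,40,0,0,0],[0,-4,52,0,0,0],[0,-4,52,0,0,0]],
  ],
)

```text
clock: 3.88
eef_pos: [513.4, 195.3, 150.9]
tool_rot: [-3.139, 0.002, 1.51]
force: [-0.4, -0.0, -0.5]
width: 0.1
```

```bash
python3 - <<'E'
from h import *
s=sensors.read_state();print(s['eef_pos'],s['tool_rot'],s['force'])
im=save('wrist','w4')
E
```

```text
[513.41717883 195.33964185 150.8788224 ] [-3.13919417e+00  2.41149168e-03  1.51046462e+00] [-0.35874683 -0.02766867 -0.47822465]
```

View pics/w4.png

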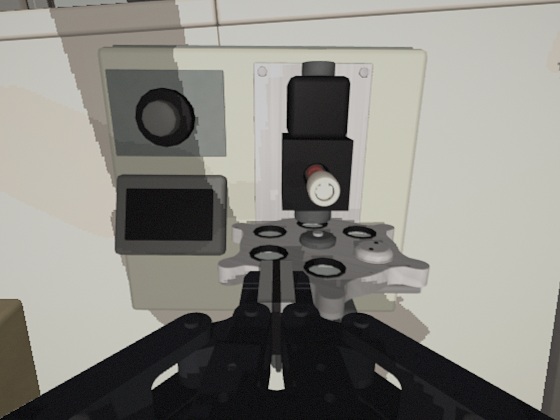

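arm_command(
  rows=[
    [[0,7,0,0,0,0],[5,7,0,0,0,0],[9,7,0,0,0,0],[13,7,0,0,0,0],[17,7,0,0,0,0],[21,7,0,0,0,0],[25,7,0,0,0,0]],
  ],
)

```text
clock: 4.52
eef_pos: [524.0, 221.3, 152.2]
tool_rot: [-3.142, 0.0, 1.509]
force: [0.3, -1.8, -0.4]
width: -0.1
```

arm_command(
  rows=[
    [[4,-2,0,0,0,0],[8,-2,0,0,0,0],[12,-2,0,0,0,0],[16,-2,0,0,0,0],[20,-2,0,0,0,0],[24,-2,0,0,0,0],[26,-2,0,0,0,0],[26,-2,0,0,0,0],[26,-2,0,0,0,0]],
  ],
)

```text
clock: 5.27
eef_pos: [523.7, 247.2, 152.1]
tool_rot: [3.142, -0.0, 1.51]
force: [-0.3, 0.3, -0.8]
width: 0.2
```

```bash
python3 - <<'E'
from h import *
s=sensors.read_state();print(s['eef_pos'],s['tool_rot'],s['force'])
im=save('wrist','w5')
E
```

```text
[523.66398535 247.15872988 152.13276982] [ 3.14159150e+00 -5.12365279e-05  1.50954209e+00] [-0.2677248   0.29184592 -0.76820819]
```

View pics/w5.png

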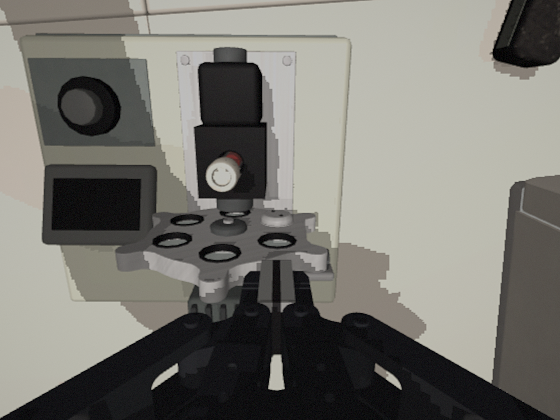

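One click is done: the blank is now at lower left (277,216). I'll lift, go back, lower and flick again.

arm_command(
  rows=[
    [[0,0,-15,0,0,0],[0,0,-30,0,0,0],[0,0,-30,0,0,0],[-20,0,-30,0,0,0],[-40,0,-30,0,0,0],[-52,0,-30,0,0,0],[-52,0,-30,0,0,0],[-52,0,-15,0,0,0],[-52,0,-1,0,0,0],[-52,0,-1,0,0,0],[-52,0,-1,0,0,0]],
  ],
)

```text
clock: 6.23
eef_pos: [520.0, 195.9, 152.7]
tool_rot: [-3.14, -0.0, 1.51]
force: [0.0, -0.0, -0.1]
width: -0.1
```

```bash
python3 - <<'E'
from h import *
s=sensors.read_state();print(s['eef_pos'],s['tool_rot'],s['force'])
im=save('wrist','w6')
E
```

```text
[520.02217486 195.85813334 152.71490584] [-3.14021704e+00 -3.07639630e-04  1.51013106e+00] [ 0.0239084  -0.03136629 -0.10677967]
```

View pics/w6.png

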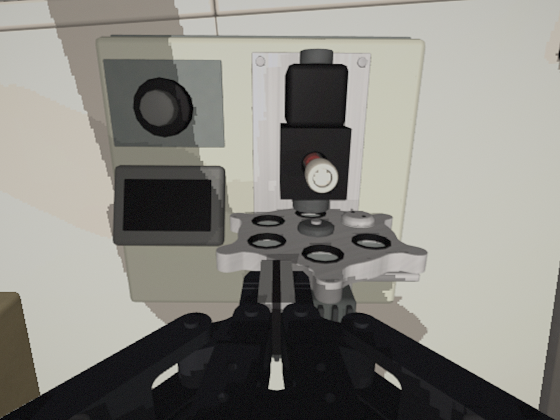

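The wheel is resting after one click, with the blank at lower left (358,218). The finger is right of the top lobe, so I'll push again.

arm_command(
  rows=[
    [[5,0,1,0,0,0],[9,0,1,0,0,0],[13,0,1,0,0,0],[17,0,1,0,0,0],[21,0,1,0,0,0],[25,0,1,0,0,0],[29,0,1,0,0,0],[33,0,1,0,0,0],[37,0,1,0,0,0],[41,0,1,0,0,0],[45,0,1,0,0,0],[49,0,1,0,0,0],[51,0,1,0,0,0],[51,0,1,0,0,0],[51,0,1,0,0,0],[51,0,-15,0,0,0],[51,0,-40,0,0,0],[51,0,-60,0,0,0],[51,0,-60,0,0,0]],
  ],
)

```text
clock: 7.87
eef_pos: [525.6, 247.5, 217.0]
tool_rot: [3.136, -0.004, 1.509]
force: [-0.0, 0.8, 0.5]
width: -0.1
```

```bash
python3 - <<'E'
from h import *
s=sensors.read_state();print(s['eef_pos'],s['tool_rot'],s['force'])
im=save('wrist','w7')
save('scene','s7')
E
```

```text
[525.56783201 247.4878118  217.03046642] [ 3.13572543 -0.00380123  1.50888707] [-0.0040283   0.77493041  0.4500845 ]
```

View pics/w7.png

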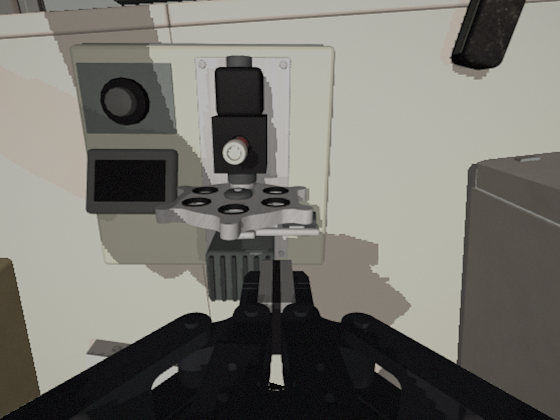

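All five dark-ringed filters are visible, so the blank is at the bottom. Next I'll locate the key.

```bash
python3 - <<'E'
from h import *
ims=[dict(np.load(f'pics/{n}.npz')) for n in ('w2','w4','w6','w7')]
tiles=[]
A=[];B=[]
boxes=[(135,50,205,120),(128,80,200,155),(125,72,200,145),(92,70,158,135)]
for im,(x0,y0,x1,y1) in zip(ims,boxes):
    c=im['pixels'][y0:y1,x0:x1]
    g=cv2.cvtColor(c,cv2.COLOR_RGB2GRAY)
    z=im['z_map'][y0:y1,x0:x1]
    vv,uu=np.mgrid[y0:y1,x0:x1]
    K=im['K'];T=im['pose']
    d=np.stack([(uu-K[0,2])/K[0,0],-(vv-K[1,2])/K[1,1],-np.ones_like(uu,float)],-1)*z[...,None]
    P=d@T[:3,:3].T+T[:3,3]
    m=(P[...,2]>49)&(P[...,2]<57)&(g>25)
    n,lab,st,ce=cv2.connectedComponentsWithStats(m.astype('uint8'))
    i=1+st[1:,4].argmax()
    q=P[lab==i]
    print('cap',(ce[i]+[x0,y0]).round(1),st[i,4],q.mean(0).round(1),np.ptp(q,0).round(1),'med z',np.median(q[:,2]).round(1))
    o,dd=ray(im,*(ce[i]+[x0,y0]));dd/=np.linalg.norm(dd)
    M=np.eye(3)-np.outer(dd,dd);A.append(M);B.append(M@o)
    print('  on plane52',plane(im,*(ce[i]+[x0,y0]),52).round(1))
    col=(P[...,2]>38)&(P[...,2]<48)&(g<20); print('  collar z',np.percentile(P[col][:,2],[10,50,90]).round(1) if col.any() else None)
    t=cv2.resize(np.hstack([c[:60,:64],np.repeat((m[:60,:64]*200)[...,None],3,2).astype('uint8')]),None,fx=3,fy=3,interpolation=0);tiles.append(t)
print(np.linalg.solve(sum(A),sum(B)).round(1))
cv2.imwrite('pics/keys.png',np.clip(np.vstack([np.hstack(tiles[:2]),np.hstack(tiles[2:])])[:,:,::-1]*1.5,0,255).astype('uint8'))
E
```

```text
cap [163.3  90.3] 637 [442.8 122.6  54.7] [22.8 23.7  7.9] med z 55.1
  on plane52 [443.9 121.6  52. ]
  collar z [41.2 45.  46.1]
cap [159.4 118. ] 1034 [444.3 122.6  54.7] [23.3 23.4  7.9] med z 55.0
  on plane52 [444.3 121.7  52. ]
  collar z [41.  44.7 45.9]
cap [157.3 107.5] 1047 [444.3 122.6  54.7] [23.7 23.2  7.8] med z 55.0
  on plane52 [444.3 121.7  52. ]
  collar z [40.5 44.8 45.9]
cap [118.9 101.7] 684 [444.5 123.   54.6] [23.3 23.4  7.9] med z 54.9
  on plane52 [444.4 121.8  52. ]
  collar z [42.5 45.  46.1]
[444.4 121.3  50.9]
```

View pics/keys.png

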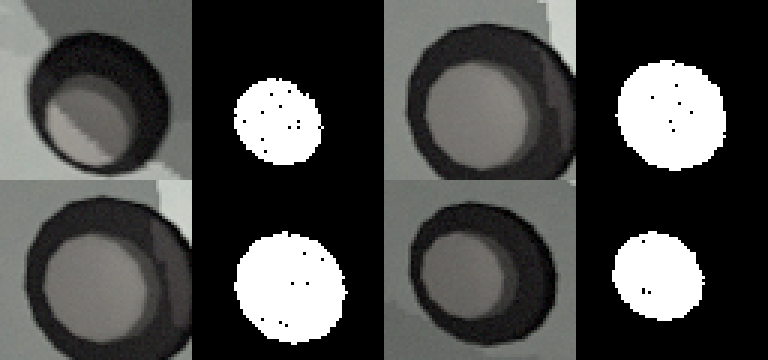

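arm_command(
  rows=[
    [[-30,-20,0,0,0,0],[-60,-40,0,0,0,0],[-90,-60,0,0,0,0],[-120,-75,0,0,0,0],[-131,-75,0,0,0,0],[-131,-75,30,0,0,0],[-131,-75,60,0,0,0],[-131,-75,90,0,0,0],[-131,-75,115,0,0,0],[-131,-75,125,0,0,0],[-131,-75,125,0,0,0],[-131,-75,125,0,0,0],[-131,-75,125,0,0,0]],
  ],
)

```text
clock: 9.05
eef_pos: [441.3, 120.3, 89.0]
tool_rot: [3.14, -0.001, 1.509]
force: [-0.4, 1.2, 0.8]
width: -0.1
```

```bash
python3 - <<'E'
from h import *
s=sensors.read_state();print(s['eef_pos'],s['tool_rot'],s['force'])
im=save('wrist','w8');save('scene','s8')
E
```

```text
[441.34660768 120.28977942  89.03653156] [ 3.14017017e+00 -7.22309867e-04  1.50946588e+00] [-0.35037558  1.24556607  0.83363877]
```

View pics/w8.png

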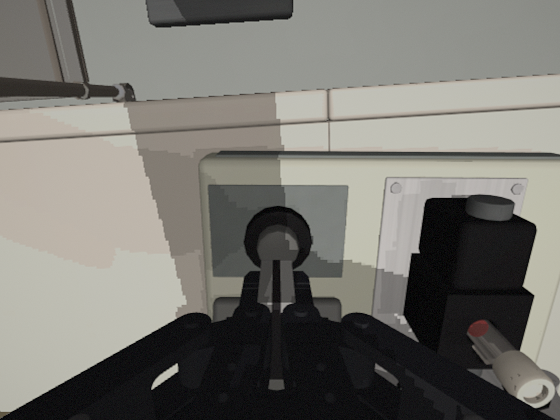

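View pics/s8.png

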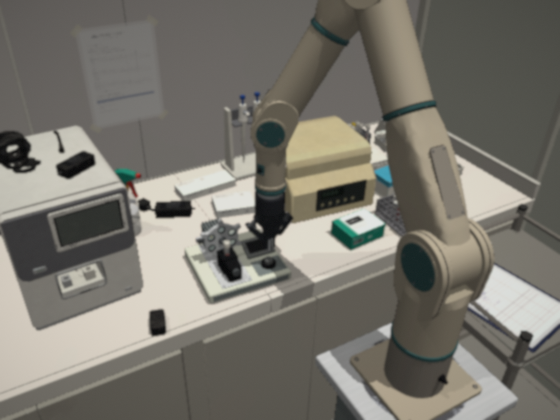

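```bash
python3 - <<'E'
from h import *
s=dict(np.load('pics/s8.npz'))
c=s['pixels'][210:300,180:300,::-1];cv2.imwrite('pics/s8c.png',np.clip(cv2.resize(c,None,fx=6,fy=6,interpolation=2)*1.6,0,255).astype('uint8'))
E
```

```text
(no output)
```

View pics/s8c.png

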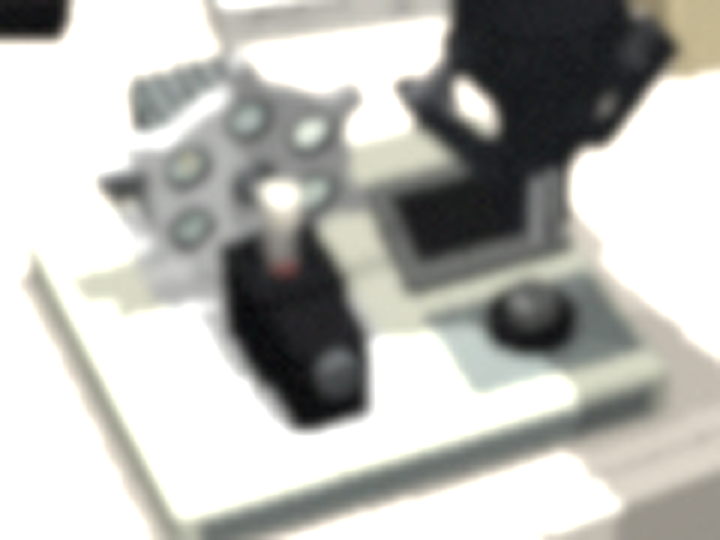

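Five glass filters are visible from two views, so the blank is down in the beam. Next I'll press the key gently.

arm_command(
  rows=[
    [[1,2,15,0,0,0],[1,2,28,0,0,0],[1,2,32,0,0,0],[1,2,35,0,0,0],[1,2,37,0,0,0],[1,2,38,0,0,0],[1,2,38,0,0,0]],
  ],
)

```text
clock: 9.73
eef_pos: [443.0, 120.5, 50.7]
tool_rot: [3.141, 0.0, 1.509]
force: [-0.9, -2.3, 4.8]
width: -0.2
```

arm_command(
  rows=[
    [[0,0,1,0,0,0],[0,0,2,0,0,0],[0,0,3,0,0,0],[0,0,3,0,0,0]],
  ],
)

```text
clock: 10.07
eef_pos: [443.2, 120.6, 49.5]
tool_rot: [3.139, 0.001, 1.51]
force: [-5.0, -2.4, 30.1]
width: 0.0
```

```bash
python3 - <<'E'
from h import *
im=save('wrist','w9');s=save('scene','s9')
s_=sensors.read_state();print(s_['eef_pos'],s_['force'],s_['torque'])
c=s['pixels'][210:300,180:300,::-1];cv2.imwrite('pics/s9c.png',np.clip(cv2.resize(c,None,fx=6,fy=6,interpolation=2)*1.6,0,255).astype('uint8'))
c=im['pixels'][180:330,180:380,::-1];cv2.imwrite('pics/w9c.png',np.clip(cv2.resize(c,None,fx=4,fy=4,interpolation=2)*2.5,0,255).astype('uint8'))
for u,v in [(250,235),(240,245),(277,240),(260,250),(300,250),(310,245),(277,262),(230,305),(320,305),(225,250)]: print(u,v,pix(im,u,v).round(1))
E
```

```text
[443.14370553 120.54105513  49.52312403] [-5.70338884 -2.00140792 30.53149744] [-0.68493946  1.07872684 -0.0385061 ]
250 235 [428.8 109.5  34.3]
240 245 [433.6 104.2  34.7]
277 240 [427.4 122.7  45.7]
260 250 [431.7 114.6  46. ]
300 250 [366.1 126.1 191.1]
310 245 [434.1 138.1  38. ]
277 262 [433.2 122.3  56. ]
230 305 [467.4  95.7  33.9]
320 305 [469.6 142.4  34.8]
225 250 [435.7  96.7  34.9]
```

View pics/s9c.png

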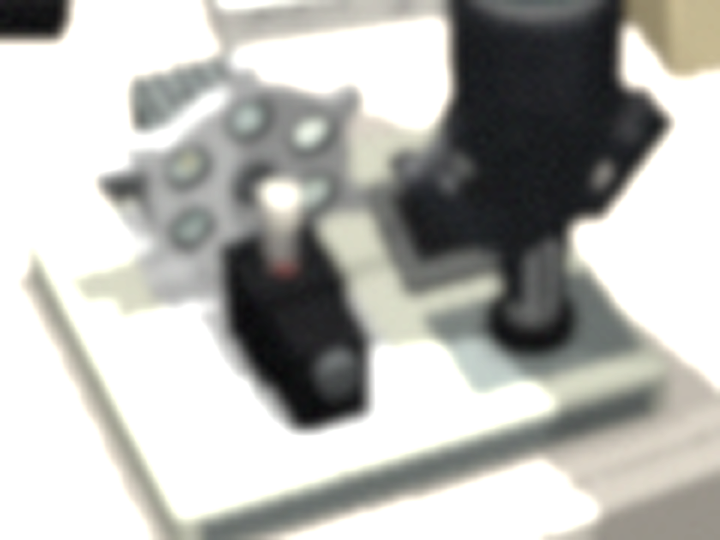

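View pics/w9c.png

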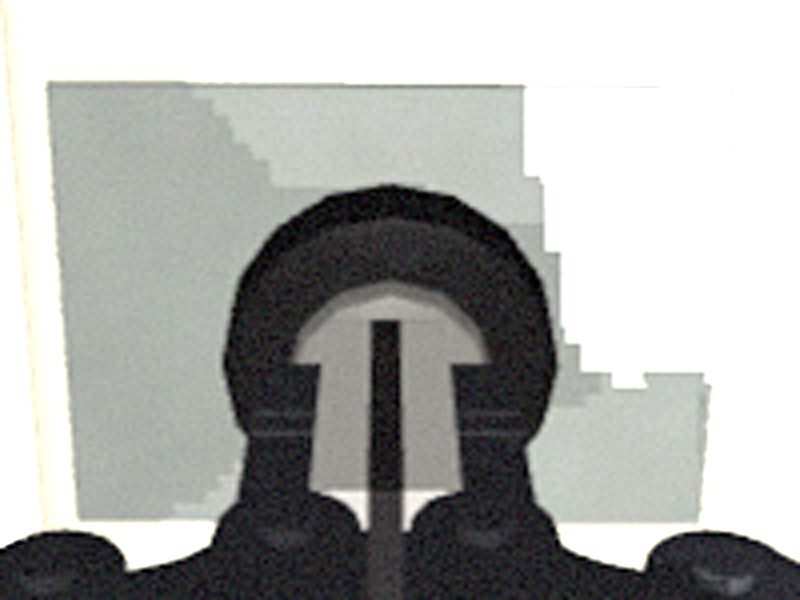

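```bash
python3 - <<'E'
from h import *
im=dict(np.load('pics/w9.npz'))
for v in range(232,276,2): print(v,[f'{pix(im,u,v)[2]:.1f}' for u in (246,250,255,260,265,270,277,285,290,295,302,308)], pix(im,270,v).round(0)[:2])
E
```

```text
232 ['33.5', '34.3', '33.4', '39.1', '41.7', '41.6', '43.8', '42.1', '41.0', '37.7', '32.8', '35.4'] [425. 120.]
234 ['35.4', '35.0', '37.4', '41.6', '42.4', '43.5', '45.0', '42.3', '42.0', '40.5', '33.8', '34.5'] [425. 120.]
236 ['34.5', '36.0', '39.4', '43.6', '44.0', '44.7', '44.4', '44.1', '44.6', '44.3', '37.6', '34.1'] [426. 120.]
238 ['34.1', '40.2', '44.0', '45.2', '45.7', '44.3', '44.7', '45.3', '45.6', '43.8', '39.3', '34.2'] [427. 120.]
240 ['36.1', '41.1', '44.2', '45.0', '45.4', '45.5', '45.7', '45.1', '44.9', '44.8', '43.8', '33.9'] [427. 119.]
242 ['40.1', '44.3', '45.6', '45.1', '44.6', '44.4', '45.5', '46.1', '45.3', '45.7', '43.6', '38.5'] [429. 119.]
244 ['43.7', '46.1', '45.1', '44.8', '45.7', '45.5', '45.3', '45.5', '46.1', '45.6', '45.0', '42.3'] [429. 119.]
246 ['44.6', '44.8', '45.1', '44.4', '45.2', '45.4', '45.1', '46.0', '45.6', '44.9', '45.9', '43.2'] [430. 119.]
248 ['44.1', '45.5', '45.0', '44.6', '45.7', '44.6', '45.1', '44.7', '45.1', '46.7', '45.2', '45.3'] [432. 119.]
250 ['45.2', '45.0', '44.3', '46.0', '44.8', '45.6', '45.3', '44.2', '44.8', '44.7'
[... 685 characters left out ...]
', '46.3'] [433. 119.]
264 ['45.6', '46.1', '46.8', '47.9', '57.3', '57.4', '56.9', '57.1', '56.8', '48.5', '45.8', '45.2'] [433. 119.]
266 ['45.3', '44.1', '48.6', '59.1', '58.9', '58.2', '58.0', '58.6', '57.9', '48.7', '45.4', '45.5'] [434. 119.]
268 ['45.9', '45.9', '48.0', '61.0', '61.2', '60.5', '60.6', '60.7', '61.2', '48.7', '45.1', '44.0'] [434. 119.]
270 ['45.6', '44.5', '48.2', '61.9', '62.7', '62.4', '61.9', '62.3', '62.0', '48.7', '45.1', '46.0'] [433. 119.]
272 ['45.0', '56.2', '56.1', '64.4', '63.2', '64.9', '64.5', '64.3', '65.0', '57.2', '55.8', '44.8'] [433. 119.]
274 ['57.4', '58.0', '58.6', '65.8', '65.0', '65.1', '65.8', '66.6', '66.2', '58.8', '58.5', '45.5'] [434. 119.]
```

The cap dropped from 55 to 48.6 mm in the depth map, about its full 6 mm of travel. The 30 N is the finger against the key's stop, so I'll release upward now.

arm_command(
  rows=[
    [[0,0,-2,0,0,0],[0,0,-5,0,0,0],[0,0,-15,0,0,0],[0,0,-50,0,0,0],[0,0,-90,0,0,0],[0,-20,-130,0,0,0],[0,-20,-170,-7,0,0],[0,-20,-190,-14,0,0],[20,-20,-200,-20,0,0],[40,-20,-200,-25,0,0],[50,-20,-200,-25,0,0],[50,-20,-200,-25,0,0],[50,-20,-200,-25,0,0]],
  ],
)

```text
clock: 11.25
eef_pos: [424.9, 174.3, 247.5]
tool_rot: [2.705, -0.001, 1.515]
force: [-0.7, 0.4, -0.2]
width: -0.2
```

```bash
python3 - <<'E'
from h import *
s_=sensors.read_state();print(s_['eef_pos'],s_['force'])
im=save('wrist','w10');s=save('scene','s10');t=save('top','t10')
t0=dict(np.load('pics/top0.npz'))
print(cv2.phaseCorrelate(t0['pixels'][195:275,190:250,1].astype(float),t['pixels'][195:275,190:250,1].astype(float)))
E
```

```text
[424.86539457 174.3489923  247.48418393] [-0.70147423  0.36637119 -0.21448998]
((-0.15495767043266895, 0.0181722318889328), 0.6108229145249722)
```

View pics/w10.png

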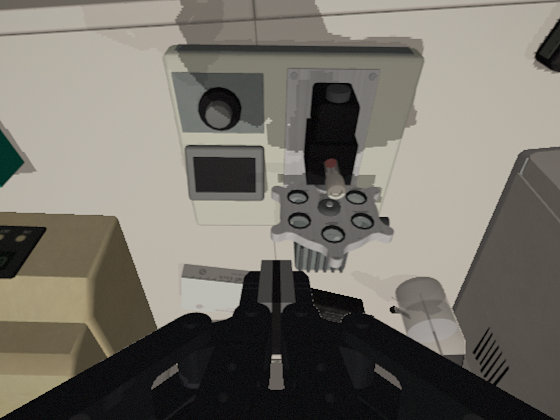

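View pics/s10.png

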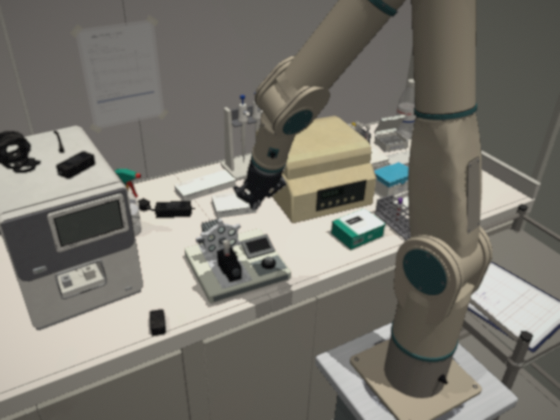

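```bash
python3 - <<'E'
from h import *
im=dict(np.load('pics/w10.npz'))
print('cap z',np.median([pix(im,u,v)[2] for u in range(214,224) for v in range(110,120)]).round(1))
for n,u,v in [('UL',360.5,220),('UR',298,221.5),('LR',299,197),('LL',355.5,197),('T',333.5,233.5),('hub',329,207)]:
    # cast on the wheel's front plane: through hub front, normal = phot x
    o,d=ray(im,u,v); nrm=np.array([.998,-.062,0]); p0=np.array([516.2,219.8,102.])
    p=o+d*(nrm@(p0-o))/(nrm@d); print(n,p.round(1))
E
```

```text
cap z 55.5
UL [517.8 245.9 120.2]
UR [514.3 189.8 122.4]
LR [514.5 192.4  88.9]
LL [517.9 246.7  88.6]
T [516.2 219.6 136.9]
hub [516.2 219.6 103. ]
```

```bash
python3 -c "
from h import *
print(order.finish_job())"
```

```text
the job is handed in; nothing more can be done
None
```

The job is handed in; it reported no verdict. The blank plug is clicked into the beam, and the zero key was pressed fully down and has come back up.

**Wheel:** The blank started at the upper-left place. I flicked the top lobe to the left twice with the shut fingertips, which brought the blank to the bottom, and then took the finger away. Measured forces stayed around 2 N, but I read them only at the end of each move.

**Key:** I pressed it only after two views showed all five glass filters, which leaves the blank in the beam. The depth map put the cap at about 55 mm before the press, 48.6 mm while held, and 55.5 mm after release, so it made its full 6 mm of travel.

**Last checks:**
- The blank's own place is hidden behind the tube holder, so I confirmed it from the other five filters. They lie at their rest angles to within a few degrees.
- The photometer moved less than 0.2 pixel in the top view, under 1 mm.
- The sample tube is still standing in its well. Boxes and other bystanders look undisturbed, though I did not measure them one by one.
- The arm is clear of everything.

**Disagreements:**
- The depth map read the key about 3 mm higher than the 52 mm given.
- The key reached its stop sooner than expected, at a fingertip height of about 49.5 mm. The press therefore peaked at about 30 N, within the 40 N and 120 N limits.

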